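# Park the specimen dolly against the bay stops

## Robot

A 6-joint arm with a two-finger parallel gripper is mounted at the origin on the work surface. World frame = base frame: x ahead of the robot, y to its left, z up, the work surface at z = 0. Lengths are in m, angles in rad, forces in N, time in s.
With the tool pointing down it reaches from about 0.3 to 0.875 m from the base axis. Payload 6.4 kg.
Tool frame: the origin (TCP) lies midway between the tips of the shut fingers; the grasp point (between the pads) lies 19 mm behind it (ctrl.tcp_to_grasp is the distance from the TCP to the grasp point, in m); z points along the fingers, y is the direction in which the jaws open and shut (so a half turn about z gives the same grasp; the last joint's range is limited). The gripper opens to 85 mm and grips with 20 to 120 N. Pads are 22 mm wide; open, the fingers measure 114 mm over their backs; the gripper's body (76 mm by 85 mm) begins 54 mm behind the grasp point. The pads swing forward as they close: fully open they stand 13 mm farther back than shut.
Start: joints at [1.087, 0.181, 1.607, -0, 1.354, -0.206], TCP at [0.158, 0.553, 0.231] pointing down, gripper open.
Joint ranges: [-2.99, 2.99], [-0.89, 2.07], [0.3, 2.58], [-1.14, 4.28], [0, 2.63], [-3.12, 3.12]. Speed limits (rad/s): [2.57, 2.57, 3.01, 3.14, 3.14, 3.14].

## Interface

Orientations are given as a unit quaternion [w, x, y, z].
In Python, from bench import monitor, imaging, order, spotter, ctrl gives the robot as it stands.
- The arm moves only by the shell command python3 -m pendant 'ROWS'. ROWS is JSON, a list that holds one entry, the list of rows, each a list of 5 numbers: the shift along the world's x, y, z in mm, then the turn about the world's z in degrees, then the finger opening in mm, from 0 to 85.4. A call has 1 to 8 rows; each row shifts and turns the commanded pose from where the row before left it; what a row does not reach is not made up. A row lasts 1/8 s, in which the tool goes at most 62.5 mm and 10.7 degrees, less where a joint would pass 70% of its speed; a pose out of reach is approached as far as the arm can. A call with a gripper value outside its range is refused whole. The fingers move at their own pace and stop on an object; the grip force is fixed at half the most. Time passes only in rows, so rows that do not move let the fingers close. It gives the time, the measured TCP pose, the force and the opening at its end, in the units of the state.
- monitor.get_obs(): the state, without advancing time (a new reading comes with each control period).
- imaging.camera(name): name is "scene" or "top"; returns a dict with "img" (480x640x3 uint8, red, green, blue), "vfov" (degrees; the focal length in pixels is half the picture's height over the tangent of half this angle, whatever the lens; pixels are square), "cx", "cy" (the principal point, pixels), "origin" and "orientation" of the camera in the world. Camera axes: x right, y down, z forward; pixel columns grow to the right and rows downward; lengths in m; the calibration is good to about 2 mm. A picture is of the moment at which its call begins. There is no depth.
- order.hand_in(): hands the job in, once; it reports no verdict.
Trained networks look in the newest picture that a camera, given by its name, has taken for a name from the list of things; names that differ only in an ending like _2 or _b are one class to them, and where a whole thing is asked for, a point or a joint stands for the part that bears it (a point fixed in the world has none). Each returns a list of dicts, best first, with "confidence" (0 to 1); they miss things now and then, are a little off and sometimes report something else, mostly with a low value. They report only what shows in the picture. A call takes as long as a camera call.
- spotter.recognise(camera, thing): "at" ([x, y, z] in m, in the coordinates of the camera as it stood for that picture, good to about 4 mm: the middle of the surface that is visible of it).
- spotter.tip_of(camera, thing): "at" ([x, y, z] in m, in the coordinates of the camera as it stood for that picture, good to about 4 mm: a listed point, or the origin of a listed thing).
The state is a dict: "time_s": time; "q": joint angles; "dq": joint speeds; "joint_efforts": joint torques, N m; "eef_pos": TCP position; "eef_rot": TCP orientation; "wrist_force": force on the tool from outside, world axes, zero at the start; "torque": the same for the moment, N m; "opening": opening from 0.0 (shut) to 1.0 (fully open).
Only numpy, scipy, OpenCV 4.12 (cv2) and the standard library are available. Lean on these libraries where they do the work, as an engineer would, in place of code of your own. Each camera call takes 0.05 s, during which the arm holds its last target. There are 200 camera calls.

## Task

Take the small specimen dolly by its push bar and roll it forward until both swivel castors at the bar end trail straight behind their pivots, while the dolly is still outside the parking bay. Then steer it into the bay without ramming the sides, over the low roll-back bar, and press its nose home against both stop screws, firmly enough to feel them but gently. Keep its wheels on the table, let go of the bar leaving it square against the stops, and disturb nothing else.

Things in the scene. Friction and masses are not known exactly. Their poses are not given: they have to be found in the camera images.
- dolly: Aluminium platform dolly, 0.5 to 0.9 kg, deck 170 x 120 mm at 45 to 51 mm height, a framed metal-faced panel fastened on it. Origin on the table under the deck's middle; x forward to the nose, y left, z up. Two fixed wheels near the nose (axle at x = +58 mm): it turns about the middle of that axle and scrubs if dragged sideways. Two swivel castors, pivots at x = -55, y = +-30 mm. Rolls at under 1 N.
- push_bar (a point): Middle of the dolly's push bar: round, rubber-covered, 14 mm thick, 84 mm long between uprights, along the dolly's y, 150 mm above the table, 95 mm behind the dolly's origin. Axes as the dolly's. Free all round: pinch it from above, one finger before and one behind it.
- nose_left (a point): Point on the face of the dolly's rubber nose bumper (120 mm wide, 41 to 55 mm high, face at x = +90 mm), 50 mm left of the middle, 48 mm up.
- nose_right (a point): The same, 50 mm right of the middle.
- castor_left (a joint): Swivel angle of the left castor in rad about the upright pivot: 0 (or any whole turn) = wheel trails straight behind its pivot; positive = turned anticlockwise seen from above.
- castor_right (a joint): The same for the right castor.
- axle_left (a point): Centre of the left castor's wheel (30 mm diameter), 14 mm off its pivot: straight behind the pivot (x = -69, y = +30 mm in the dolly's frame) when the castor trails.
- axle_right (a point): Centre of the right castor's wheel; x = -69, y = -30 mm in the dolly's frame when it trails.
- bay: Parking bay of aluminium profile fixed to the table: two cheeks 60 mm high, 132 mm apart inside, end bar across the far end. Origin on the table at mid-width; x points inwards, as the dolly drives in, y left. Cheeks from x = -130 mm to the end bar (inner face x = +22 mm); flared plates widen the mouth to 162 mm at x = -177 mm.
- roll_back_bar (a point): Middle of the rounded steel bar across the bay's floor, 58 mm short of the bay's origin, 3 mm high (this point is on its top). The two fixed wheels must be pushed over it (up to about 5 N for a moment) and then stand between it and the stops; the castors never reach it.
- end_bar: End bar of the bay. Origin on the table under the middle of its inner face, 22 mm beyond the bay's origin; axes as the bay's. From it, 40 mm left and right and 48 mm up, stand two stop screws with 16 mm rubber tips, both set by hand to one length that nobody has measured: tips 11 to 33 mm short of the face, so find them by feel. Rigid. Home = tips bear on the nose with 5 to 10 N; over 15 N spoils them.
- caliper: Digital caliper lying by, 230 mm long. Leave alone.
- tape_roll: Empty tape ring, 96 mm across, 24 mm high. Leave alone.
- post_mount: Steel optics post on a round foot, 58 mm across, 85 mm high. Leave alone.
- stepper: Stepper motor 56 x 56 x 50 mm standing shaft up (71 mm to the tip). Leave alone.
- hex_driver: Screwdriver, 180 mm long, lying by. Leave alone.
- screw_tray: Grey open tray 100 x 140 x 30 mm. Leave alone.
- angle_bracket: Aluminium angle bracket 50 x 50 x 50 mm. Leave alone.

How it is judged:
By the outcome, as a careful person would: the job done as asked, in the order asked, and still so for the second after the job is handed in, with the robot touching nothing.
It also fails if it takes over 64 s, if anything falls off the work surface, if the arm or the gripper's body presses on something with over 40 N, if the wrist force passes 120 N, or if a joint passes its speed limit or range.

## Working session

There is one attempt and no reset: what is moved stays moved. The work goes in short steps, Python scripts to look and compute and a shell command to move; the robot and the scene stay as the last step left them, time stands still between calls to the robot, and variables do not carry over. Pictures are saved under pics/ and viewed, about 8 in all and at most 12, crops included, and the job is handed in when it is done.

```bash
mkdir -p pics
cat > h.py <<'E'
from bench import monitor, imaging, order, spotter, ctrl
import numpy as np, cv2
from scipy.spatial.transform import Rotation as R
def cam(n): 
    c=imaging.camera(n); return c
def Rm(c):
    q=np.array(c["orientation"]); 
    return R.from_quat([q[1],q[2],q[3],q[0]]).as_matrix() if q.size==4 else q.reshape(3,3)
def w(c,p): return Rm(c)@np.array(p)+np.array(c["origin"])
def f(c): return 240/np.tan(np.radians(c["vfov"]/2))
def px(c,P):
    p=Rm(c).T@(np.array(P)-np.array(c["origin"])); return np.array([c["cx"],c["cy"]])+f(c)*p[:2]/p[2]
def ray(c,u,v,z):
    d=Rm(c)@np.array([(u-c["cx"])/f(c),(v-c["cy"])/f(c),1]); o=np.array(c["origin"]); return o+d*(z-o[2])/d[2]
def look(n,things):
    c=cam(n)
    for t in things:
        r=spotter.tip_of(n,t)[:2]
        for k in r: print(n,t,round(k["confidence"],2),(w(c,k["at"])*1000).round(0))
    return c
def save(c,name): cv2.imwrite("pics/"+name,cv2.cvtColor(c["img"],cv2.COLOR_RGB2BGR))
E
python3 - <<'E'
from h import *
T=["dolly","push_bar","nose_left","nose_right","axle_left","axle_right","bay","roll_back_bar","end_bar"]
for n in ("top","scene"):
    c=look(n,T+(["caliper","tape_roll","post_mount","stepper","hex_driver","screw_tray","angle_bracket"] if n=="top" else [])); save(c,n+"0.png"); print(np.array(c["origin"]).round(3),c["vfov"],c["cx"],c["cy"],Rm(c).round(3).tolist())
o=monitor.get_obs(); print(o,ctrl.tcp_to_grasp)
E
```

```text
top dolly 0.56 [ 531. -255.   -0.]
top dolly 0.47 [547. 207.   4.]
top nose_left 0.76 [ 481. -168.   48.]
top nose_left 0.31 [ 733. -332.    2.]
top nose_right 0.85 [ 579. -165.   48.]
top axle_left 0.16 [ 729. -329.   -0.]
top axle_right 0.19 [ 532. -257.   -1.]
top bay 0.86 [545. 261.   2.]
top roll_back_bar 0.78 [547. 206.   1.]
top roll_back_bar 0.16 [414. -73.  -2.]
top caliper 0.95 [ 742. -135.   -4.]
top tape_roll 0.55 [ 337. -338.    3.]
top post_mount 0.57 [ 530. -255.   -3.]
top hex_driver 0.61 [414. -71.   0.]
top screw_tray 0.82 [ 731. -330.   -1.]
top angle_bracket 0.95 [317. 309.  -1.]
top angle_bracket 0.37 [411. -71.  -0.]
[ 0.328 -0.033  1.354] 52.20551986743133 326.3229388905048 241.66336521060208 [[-0.021, -0.987, 0.161], [-1.0, 0.022, 0.005], [-0.008, -0.161, -0.987]]
scene dolly 0.93 [ 530. -253.   -1.]
scene push_bar 0.76 [ 532. -355.  148.]
scene nose_left 0.67 [ 478. -168.   48.]
scene nose_right 0.58 [ 577. -169.   43.]
scene axle_right 0.69 [549. 202.   1.]
scene bay 0.76 [542. 262.  -2.]
scene roll_back_bar 0.64 [549. 203.  -3.]
scene end_bar 0.81 [541. 284
[... 161 characters left out ...]
'time_s': 1.35, 'q': array([ 1.08671547e+00,  1.80789063e-01,  1.60704741e+00,  5.02813379e-06,
        1.35380100e+00, -2.06303741e-01]), 'dq': array([ 1.83920254e-03,  5.97579776e-04, -1.99982574e-03,  5.22141187e-04,
       -1.24543191e-03,  1.17238281e-05]), 'joint_efforts': array([ 3.17622323e-05, -4.44827127e+01, -3.51687741e+01, -2.76274350e-04,
        5.35512536e-04, -5.25536606e-06]), 'eef_pos': array([0.15765518, 0.55295533, 0.23127167]), 'eef_rot': array([-9.89347104e-06,  1.38442995e-01,  9.90370404e-01, -2.02577288e-05]), 'wrist_force': array([ 1.23521006,  0.46928747, -0.3008295 ]), 'torque': array([ 0.00490049, -0.03121409, -0.01196018]), 'opening': 1.0015044829046986} 0.0187
```

View pics/top0.png

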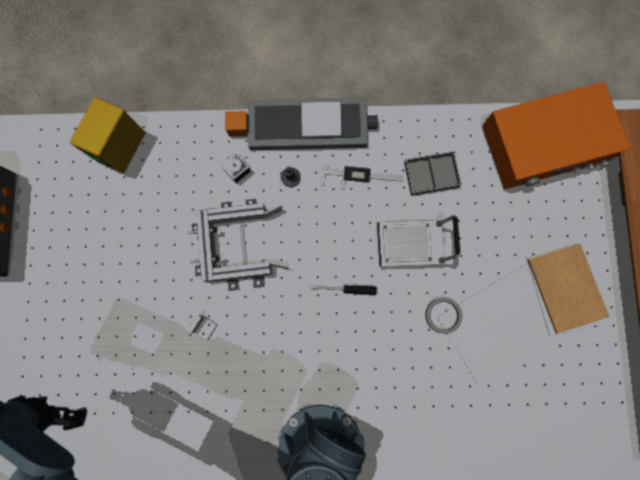

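View pics/scene0.png

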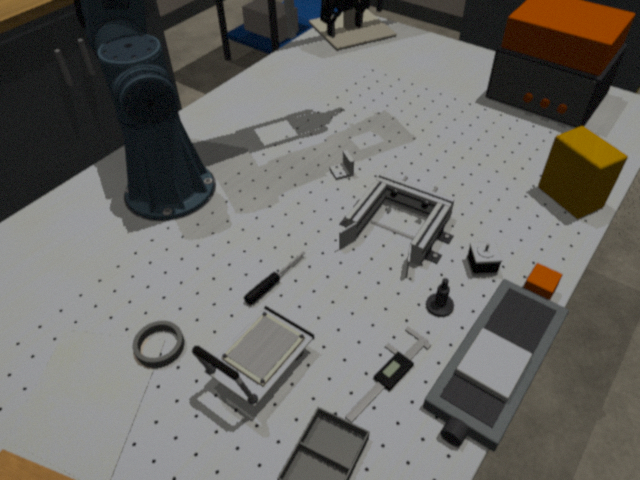

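Top view: the dolly is at about (418,243) px, nose to the left and bar at 457. The bay is at about (240,243) px, mouth to the right and slightly tilted. The scene view shows the same, with no obstacle between them. I'll average detections and get a bay close-up.

```bash
cat >> h.py <<'E'
def avg(things,N=6,cams=("top","scene"),near=None,gate=40):
    out={}
    for n in cams:
        for _ in range(N):
            c=cam(n)
            for t in things:
                for k in spotter.tip_of(n,t):
                    p=w(c,k["at"])*1000
                    if k["confidence"]>.3: out.setdefault((n,t),[]).append(p)
    for k,v in out.items():
        v=np.array(v); m=np.median(v,0); g=v[np.linalg.norm(v-m,axis=1)<25]; print(k,len(g),g.mean(0).round(1),g.std(0).round(1))
E
python3 - <<'E'
from h import *
avg(["push_bar","nose_left","nose_right","dolly","axle_left","axle_right","bay","roll_back_bar","end_bar"])
c=cam("top"); i=cv2.resize(c["img"][190:300,180:300],None,fx=5,fy=5,interpolation=cv2.INTER_CUBIC)
cv2.imwrite("pics/bay1.png",i[:,:,::-1])
for z in (0,60):print([ray(c,u,v,z/1000).round(4)*1000 for u,v in((202,210),(208,282))])
E
```

```text
('top', 'push_bar') 5 [ 535.  -352.3  151.5] [1.5 1.  0.7]
('top', 'nose_right') 6 [ 580.8 -163.4   47.2] [0.9 1.  1.6]
('top', 'dolly') 6 [ 5.315e+02 -2.563e+02 -4.000e-01] [0.8 0.8 1.5]
('top', 'axle_left') 1 [ 739.8 -134.5   -3.7] [0. 0. 0.]
('top', 'bay') 6 [5.450e+02 2.633e+02 5.000e-01] [1.5 1.2 0.9]
('top', 'roll_back_bar') 5 [546.  207.9   4.3] [1.4 1.  1.8]
('top', 'end_bar') 6 [541.4 289.1   2.5] [1.5 1.2 1.4]
('top', 'nose_left') 5 [ 480.8 -167.1   46.2] [2.  0.8 0.8]
('scene', 'push_bar') 6 [ 534.7 -355.1  147.4] [1.1 1.2 0.6]
('scene', 'nose_left') 6 [ 478.3 -166.9   50.2] [1.6 1.2 2. ]
('scene', 'nose_right') 6 [ 580.  -166.5   44.2] [1.4 1.7 0.7]
('scene', 'dolly') 6 [ 5.298e+02 -2.555e+02 -4.000e-01] [0.9 0.8 1.3]
('scene', 'axle_right') 1 [ 580.5 -168.3   44.6] [0. 0. 0.]
('scene', 'bay') 6 [542.  264.2  -4. ] [0.9 1.7 2.1]
('scene', 'roll_back_bar') 6 [ 5.482e+02  2.033e+02 -1.000e-01] [0.9 1.8 1.3]
('scene', 'end_bar') 5 [541.1 283.9  -2.6] [2.1 1.4 0.8]
('scene', 'axle_left') 0 [nan nan nan] [nan nan nan]
[array([647.2, 324.3,   0. ]), array([442.5, 303.5,   0. ])]
[array([633. , 308.4,  60. ]), array([437.4, 288.6,  60. ])]h.py:32: RuntimeWarning: Mean of empty slice.
  v=np.array(v); m=np.median(v,0); g=v[np.linalg.norm(v-m,axis=1)<25]; print(k,len(g),g.mean(0).round(1),g.std(0).round(1))
  ret = um.true_divide(
  ret = _var(a, axis=axis, dtype=dtype, out=out, ddof=ddof,
  arrmean = um.true_divide(arrmean, div, out=arrmean,
  ret = um.true_divide(
```

View pics/bay1.png

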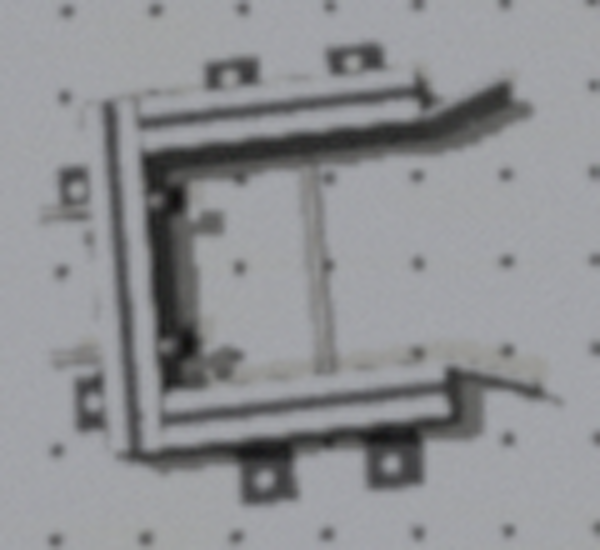

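The close-up shows the bay's slots: end bar (110,105)-(135,450), cheeks (140,123)-(420,92) and (165,418)-(450,386), roll-back bar (305,165)-(325,370), all crop px. I'll compute the bay heading from these.

Run:
```python
from h import *
c=cam("top")
for nm,a,b,z in (("end",(110,105),(135,450),60),("L",(140,123),(420,92),60),("R",(165,418),(450,386),60),("rb",(305,165),(325,370),3)):
    P=[ray(c,(u+.5)/5-.5+180,(v+.5)/5-.5+190,z/1000)*1000 for u,v in(a,b)]
    d=P[1]-P[0]; print(nm,P[0].round(1),P[1].round(1),"angle",np.degrees(np.arctan2(d[1],d[0])).round(1))
```

```text
end [631.4 309.5  60. ] [443.8 292.4  60. ] angle -174.8
L [621. 293.  60.] [634.8 141.2  60. ] angle -84.8
R [460.5 276.7  60. ] [474.3 125.3  60. ] angle -84.8
rb [607.7 213.8   3. ] [491.2 201.8   3. ] angle -174.1
```

```bash
python3 -m pendant '[[[35,-50,0,2,85],[35,-50,0,2,85],[35,-50,0,2,85],[35,-50,0,2,85],[35,-50,0,2,85],[35,-50,0,2,85],[35,-50,0,3,85],[35,-50,0,2,85]]]'; python3 -m pendant '[[[12,-50,0,0,85],[12,-50,0,0,85],[12,-50,0,0,85],[12,-50,0,0,85],[12,-50,0,0,85],[12,-50,0,0,85],[12,-50,0,0,85],[12,-50,0,0,85]]]'
```

```text
time_s: 8.45
eef_pos: [0.4387, 0.1512, 0.2317]
eef_rot: [0.001, -0.01, 1.0, 0.0]
wrist_force: [0.4, 0.5, 0.7]
opening: 0.997
time_s: 9.45
eef_pos: [0.5339, -0.2488, 0.2314]
eef_rot: [0.0, -0.009, 1.0, -0.0]
wrist_force: [0.4, 0.1, 0.8]
opening: 0.996
```

```bash
python3 -m pendant '[[[0,-50,0,0,85],[0,-53,0,0,85],[0,0,-25,0,85],[0,0,-25,0,85],[0,0,-25,0,85],[0,0,-25,0,85],[0,0,0,0,85]]]'
python3 - <<'E'
from h import *
c=cam("scene"); P=px(c,(.534,-.352,.15)).astype(int); print(P)
i=cv2.resize(c["img"][P[1]-60:P[1]+90,P[0]-70:P[0]+130],None,fx=4,fy=4,interpolation=cv2.INTER_CUBIC)
cv2.imwrite("pics/grip.png",i[:,:,::-1])
E
```

```text
time_s: 10.32
eef_pos: [0.5323, -0.3488, 0.1288]
eef_rot: [-0.002, -0.009, 1.0, 0.002]
wrist_force: [0.3, 0.0, 0.5]
opening: 0.997
[214 361]
```

View pics/grip.png

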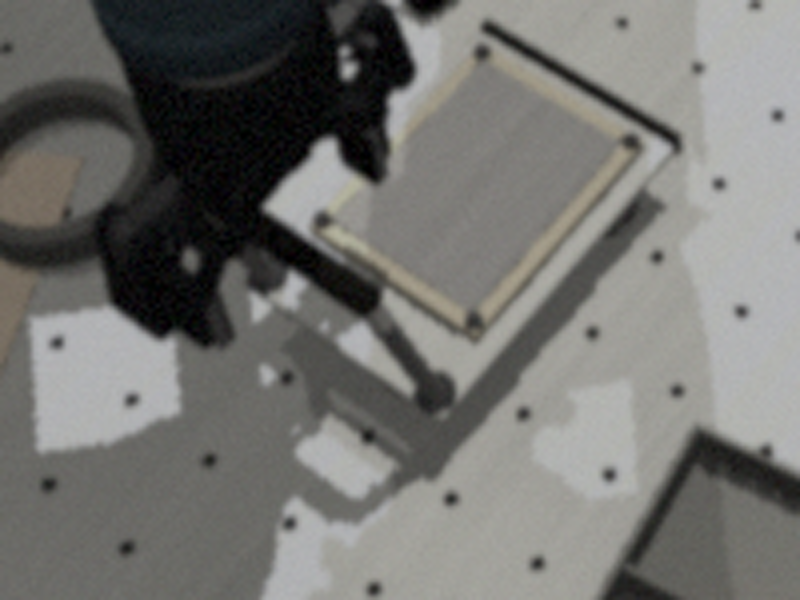

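The crop shows the bar, (265,220) to (375,300), between the front finger (375,170) and the back finger (210,330). Closing.

```bash
python3 -m pendant '[[[0,0,0,0,0],[0,0,0,0,0],[0,0,0,0,0],[0,0,0,0,0],[0,0,0,0,0],[0,0,0,0,0]]]'
cat > plan.py <<'E'
import numpy as np
from scipy.interpolate import BPoly
# bay frame: axis heading 95.2 deg, origin
H=np.radians(95.2); O=np.array([542.9,263.5]); d=np.array([np.cos(H),np.sin(H)]); n=np.array([-d[1],d[0]])
def plan(bar,yaw_deg,end,N):
    yaw=np.radians(yaw_deg); h=np.array([np.cos(yaw),np.sin(yaw)]); A=np.array(bar)+153*h-O
    a,l,r=A@d,A@n,yaw-H
    print("axle along %.1f lat %.1f rel %.1f deg"%(a,l,np.degrees(r)))
    p=BPoly.from_derivatives([a,end],[[l,np.tan(r),0],[0,0,0]])
    s=np.linspace(a,end,N+1); th=np.arctan(p(s,1)); B=np.array([O+x*d+p(x)*n-153*np.array([np.cos(H+t),np.sin(H+t)]) for x,t in zip(s,th)])
    k=p(s,2)*np.cos(th)**3; print("max yaw",np.degrees(abs(th).max()).round(1),"castor",np.degrees(np.arctan(113*abs(k).max())).round(1))
    D=np.diff(B,axis=0); T=np.degrees(np.diff(th)); e=np.zeros(3); rows=[]
    for x,y,t in zip(D[:,0],D[:,1],T):
        v=np.array([x,y,t])+e; q=np.round(v,1); e=v-q; rows.append([float(q[0]),float(q[1]),0,float(q[2]),0])
    return rows
E
python3 - <<'E'
from plan import *
from h import *
o=monitor.get_obs(); p=o["eef_pos"]*1000; q=o["eef_rot"]; yaw=np.degrees(2*np.arctan2(q[2],q[1]))-90; print(p,yaw)
r=plan(p[:2],91.3,-265,24)
for i in range(0,24,8): print(r[i:i+8])
E
```

```text
time_s: 11.12
eef_pos: [0.5339, -0.3502, 0.1318]
eef_rot: [0.0, -0.009, 1.0, -0.0]
wrist_force: [-0.4, 0.4, 4.3]
opening: 0.142
[ 533.93080158 -350.21678197  131.79556211] 91.08450584963981
axle along -457.7 lat 54.1 rel -3.9 deg
max yaw 26.4 castor 39.4
[[-1.9, 8.0, 0, -0.7, 0], [-4.6, 8.1, 0, -1.7, 0], [-6.2, 8.4, 0, -2.4, 0], [-7.0, 8.8, 0, -2.9, 0], [-6.9, 9.3, 0, -3.1, 0], [-6.2, 9.7, 0, -2.9, 0], [-4.9, 9.9, 0, -2.7, 0], [-3.4, 10.0, 0, -2.3, 0]]
[[-1.8, 9.8, 0, -1.8, 0], [-0.2, 9.5, 0, -1.2, 0], [1.5, 9.0, 0, -0.7, 0], [3.0, 8.4, 0, -0.1, 0], [4.4, 7.9, 0, 0.5, 0], [5.8, 7.4, 0, 1.0, 0], [7.1, 6.9, 0, 1.7, 0], [8.2, 6.5, 0, 2.2, 0]]
[[9.1, 6.5, 0, 2.7, 0], [9.8, 6.6, 0, 3.1, 0], [10.0, 6.8, 0, 3.4, 0], [9.8, 7.4, 0, 3.4, 0], [8.7, 7.8, 0, 3.2, 0], [7.0, 8.3, 0, 2.6, 0], [4.4, 8.3, 0, 1.9, 0], [1.2, 8.1, 0, 0.7, 0]]
```

```bash
python3 -m pendant '[[[-1.9,8,0,-0.7,0],[-4.6,8.1,0,-1.7,0],[-6.2,8.4,0,-2.4,0],[-7,8.8,0,-2.9,0],[-6.9,9.3,0,-3.1,0],[-6.2,9.7,0,-2.9,0],[-4.9,9.9,0,-2.7,0],[-3.4,10,0,-2.3,0]]]'; python3 -m pendant '[[[-1.8,9.8,0,-1.8,0],[-0.2,9.5,0,-1.2,0],[1.5,9,0,-0.7,0],[3,8.4,0,-0.1,0],[4.4,7.9,0,0.5,0],[5.8,7.4,0,1,0],[7.1,6.9,0,1.7,0],[8.2,6.5,0,2.2,0]]]'; python3 -m pendant '[[[9.1,6.5,0,2.7,0],[9.8,6.6,0,3.1,0],[10,6.8,0,3.4,0],[9.8,7.4,0,3.4,0],[8.7,7.8,0,3.2,0],[7,8.3,0,2.6,0],[4.4,8.3,0,1.9,0],[1.2,8.1,0,0.7,0]]]'
python3 - <<'E'
from h import *
o=monitor.get_obs(); q=o["eef_rot"];print(np.degrees(2*np.arctan2(q[2],q[1]))-90)
avg(["nose_left","nose_right","push_bar"],N=3)
c=cam("scene"); save(c,"s2.png"); print(monitor.get_obs()["time_s"])
E
```

```text
time_s: 12.12
eef_pos: [0.4923, -0.2773, 0.1318]
eef_rot: [0.0, 0.154, 0.988, -0.0]
wrist_force: [0.2, -1.3, 4.9]
opening: 0.14
time_s: 13.12
eef_pos: [0.5207, -0.2119, 0.1317]
eef_rot: [0.0, 0.139, 0.99, -0.0]
wrist_force: [0.5, 0.1, 4.8]
opening: 0.142
time_s: 14.12
eef_pos: [0.5809, -0.1521, 0.1318]
eef_rot: [0.0, -0.043, 0.999, -0.0]
wrist_force: [0.7, -1.5, 6.0]
opening: 0.14
94.98205607422884
('top', 'nose_left') 3 [514.5  29.4  44.3] [0.9 1.7 1.1]
('top', 'nose_right') 3 [615.1  37.   47.8] [0.1 0.3 0.8]
('top', 'push_bar') 3 [ 581.1 -153.3  150. ] [1.5 2.3 2.5]
('scene', 'nose_left') 3 [512.8  28.   47.4] [0.7 1.3 0.9]
('scene', 'nose_right') 3 [614.5  36.   46. ] [0.6 1.2 1.4]
('scene', 'push_bar') 3 [ 580.5 -155.7  148.2] [1.2 0.8 1.8]
15.375
```

View pics/s2.png

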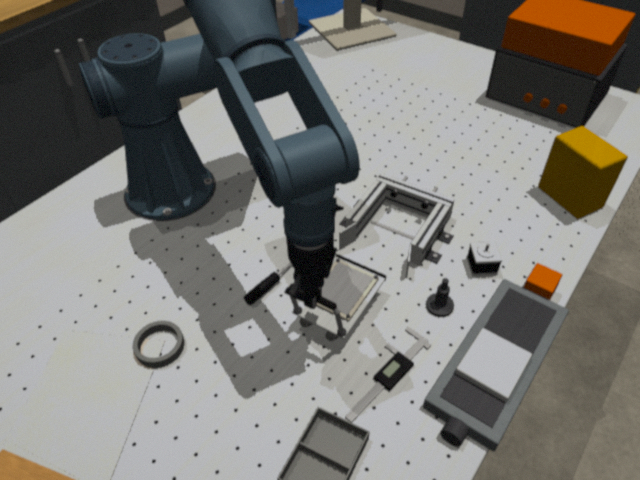

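The dolly is aligned with the bay (nose 232 mm short of its origin, lateral about 0, heading about 95°) and everything else is clear. I'll roll straight up to just outside the mouth so the castors trail.

```bash
python3 -m pendant '[[[-0.6,6,0,0.1,0],[-0.5,6,0,0,0],[-0.5,6,0,0,0],[-0.6,6,0,0.1,0],[-0.5,6,0,0,0],[-0.5,6,0,0,0],[-0.6,6,0,0,0],[-0.3,3,0,0,0]]]'
python3 - <<'E'
from h import *
o=monitor.get_obs(); q=o["eef_rot"];print(o["eef_pos"],np.degrees(2*np.arctan2(q[2],q[1]))-90)
avg(["nose_left","nose_right","axle_left","axle_right"],N=3)
c=cam("scene"); P=px(c,(.58,-.04,.05)).astype(int); print(P)
i=cv2.resize(c["img"][P[1]-75:P[1]+75,P[0]-100:P[0]+100],None,fx=4,fy=4,interpolation=cv2.INTER_CUBIC)
cv2.imwrite("pics/s3.png",i[:,:,::-1])
E
```

```text
time_s: 16.38
eef_pos: [0.5767, -0.107, 0.1318]
eef_rot: [0.001, -0.045, 0.999, -0.0]
wrist_force: [1.4, -0.1, 5.5]
opening: 0.137
[ 0.57668767 -0.10696774  0.13176477] 95.14414914623961
('top', 'nose_left') 3 [511.5  73.8  45.6] [1.1 1.  1.4]
('top', 'nose_right') 3 [609.5  82.7  48. ] [0.1 1.1 0.5]
('scene', 'nose_left') 3 [509.2  72.7  48.5] [1.  0.5 0.5]
('scene', 'nose_right') 0 [nan nan nan] [nan nan nan]
('scene', 'axle_left') 3 [542.6 -85.9  12.4] [1.5 1.8 0.7]
('scene', 'axle_right') 3 [607.4 -80.7  10.7] [0.4 0.7 1.2]
[347 289]h.py:32: RuntimeWarning: Mean of empty slice.
  v=np.array(v); m=np.median(v,0); g=v[np.linalg.norm(v-m,axis=1)<25]; print(k,len(g),g.mean(0).round(1),g.std(0).round(1))
  ret = um.true_divide(
  ret = _var(a, axis=axis, dtype=dtype, out=out, ddof=ddof,
  arrmean = um.true_divide(arrmean, div, out=arrmean,
  ret = um.true_divide(
```

View pics/s3.png

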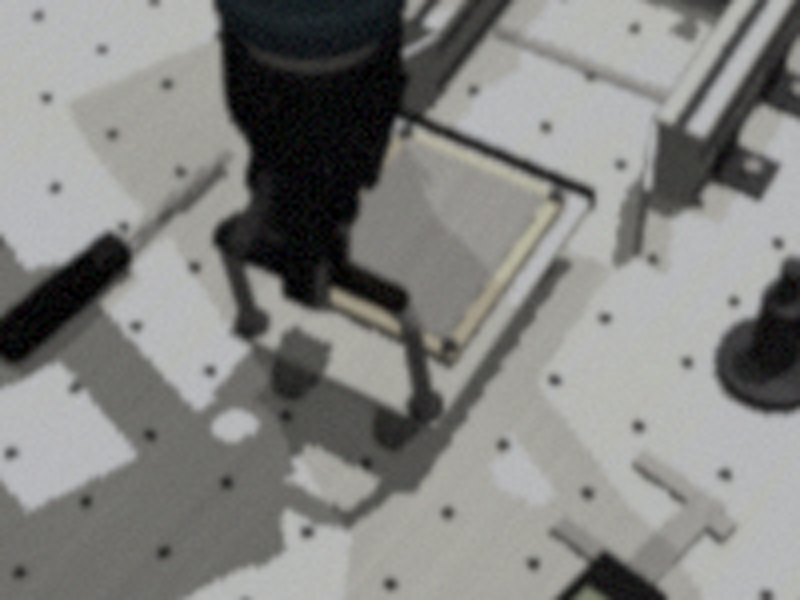

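Castor axle detections match the trailing positions to about 3 mm: expected (544,-84) and (604,-78), found (543,-86) and (607,-81). The crop shows both wheels at (300,365) and (395,425) behind the deck, with the nose outside the mouth. Driving in.

```bash
python3 -m pendant '[[[-0.7,8,0,0,0],[-0.8,8,0,0,0],[-0.7,8,0,0,0],[-0.7,8,0,0,0],[-0.7,8,0,0,0],[-0.8,8,0,0,0],[-0.7,8,0,0,0],[-0.7,8,0,0,0]]]';python3 -m pendant '[[[-0.7,8,0,0,0],[-0.8,8,0,0,0],[-0.7,8,0,0,0],[-0.7,8,0,0,0],[-0.7,8,0,0,0],[-0.8,8,0,0,0],[-0.7,8,0,0,0],[-0.7,7,0,0,0]]]'
python3 - <<'E'
from h import *
c=cam("top"); i=cv2.resize(c["img"][185:305,190:340],None,fx=5,fy=5,interpolation=cv2.INTER_CUBIC)
cv2.imwrite("pics/b4.png",i[:,:,::-1])
E
```

```text
time_s: 18.92
eef_pos: [0.5709, -0.043, 0.1317]
eef_rot: [0.001, -0.045, 0.999, -0.0]
wrist_force: [1.0, -0.4, 5.7]
opening: 0.144
time_s: 19.92
eef_pos: [0.5651, 0.02, 0.1318]
eef_rot: [0.001, -0.045, 0.999, -0.0]
wrist_force: [1.5, -0.9, 5.1]
opening: 0.136
```

View pics/b4.png

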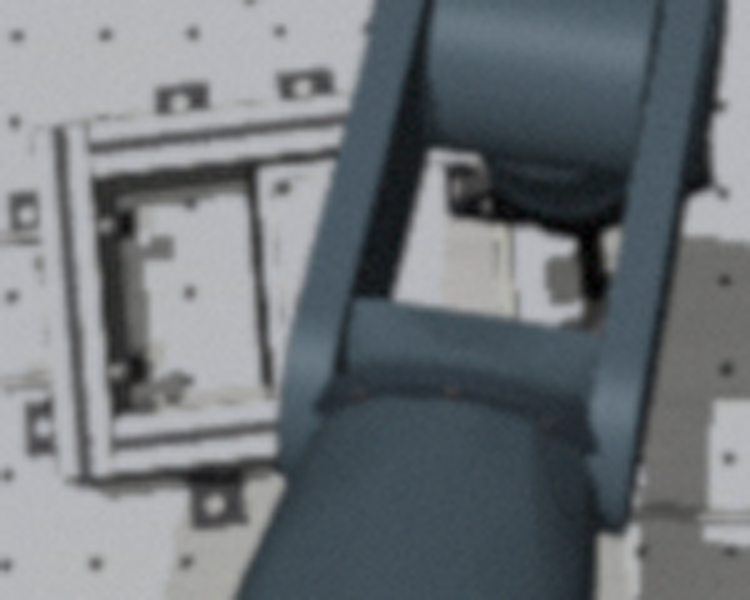

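The nose line, (255,165) to (270,392), is inside the bay, parallel to the end bar and centred, with no side force. Next, slowly over the roll-back bar.

```bash
python3 -m pendant '[[[-0.5,5,0,0,0],[-0.4,5,0,0,0],[-0.4,4,0,0,0],[-0.2,3,0,0,0],[-0.3,3,0,0,0],[-0.3,3,0,0,0],[-0.2,2,0,0,0]]]';python3 -m pendant '[[[-0.2,2,0,0,0],[-0.2,2,0,0,0],[-0.2,2,0,0,0],[-0.2,2,0,0,0]]]';python3 -m pendant '[[[-0.2,2,0,0,0],[-0.2,2,0,0,0],[-0.2,2,0,0,0],[-0.2,2,0,0,0]]]'; python3 -m pendant '[[[-0.2,2,0,0,0],[-0.1,2,0,0,0],[0,0,0,0,0],[0,0,0,0,0]]]'
```

```text
time_s: 20.85
eef_pos: [0.5631, 0.044, 0.1318]
eef_rot: [0.001, -0.045, 0.999, -0.001]
wrist_force: [2.3, -4.5, 3.6]
opening: 0.147
time_s: 21.35
eef_pos: [0.5616, 0.0528, 0.1312]
eef_rot: [-0.0, -0.045, 0.999, 0.0]
wrist_force: [1.0, 0.3, 3.4]
opening: 0.14
time_s: 21.85
eef_pos: [0.5611, 0.0605, 0.1315]
eef_rot: [0.0, -0.045, 0.999, -0.0]
wrist_force: [1.3, 0.7, 5.5]
opening: 0.141
time_s: 22.35
eef_pos: [0.561, 0.0645, 0.1317]
eef_rot: [0.0, -0.045, 0.999, -0.0]
wrist_force: [0.5, 0.6, 5.8]
opening: 0.143
```

```bash
python3 -m pendant '[[[0,0.7,0,0,0],[-0.1,0.7,0,0,0],[-0.1,0.6,0,0,0]]]';python3 -m pendant '[[[0,0.7,0,0,0],[-0.1,0.7,0,0,0],[-0.1,0.6,0,0,0]]]'
```

```text
time_s: 22.72
eef_pos: [0.5609, 0.0662, 0.1317]
eef_rot: [0.0, -0.045, 0.999, -0.0]
wrist_force: [1.4, -0.4, 6.5]
opening: 0.136
time_s: 23.1
eef_pos: [0.5606, 0.0682, 0.1317]
eef_rot: [0.0, -0.045, 0.999, -0.0]
wrist_force: [1.1, -1.4, 5.9]
opening: 0.139
```

```bash
python3 -m pendant '[[[0,0.7,0,0,0],[-0.1,0.7,0,0,0],[-0.1,0.6,0,0,0]]]'
```

```text
time_s: 23.48
eef_pos: [0.5605, 0.0702, 0.1317]
eef_rot: [0.0, -0.045, 0.999, -0.0]
wrist_force: [1.8, -0.2, 5.7]
opening: 0.142
```

```bash
python3 -m pendant '[[[0,0.7,0,0,0],[-0.1,0.7,0,0,0],[-0.1,0.6,0,0,0]]]'
```

```text
time_s: 23.85
eef_pos: [0.5602, 0.0723, 0.1317]
eef_rot: [0.0, -0.045, 0.999, -0.0]
wrist_force: [1.3, -0.6, 5.3]
opening: 0.143
```

```bash
python3 -m pendant '[[[0,0.7,0,0,0],[-0.1,0.7,0,0,0],[-0.1,0.6,0,0,0]]]'
```

```text
time_s: 24.22
eef_pos: [0.5601, 0.0742, 0.1317]
eef_rot: [0.0, -0.045, 0.999, -0.0]
wrist_force: [1.6, -0.6, 5.2]
opening: 0.137
```

```bash
python3 -m pendant '[[[0,0.7,0,0,0],[-0.1,0.7,0,0,0],[-0.1,0.6,0,0,0]]]'
```

```text
time_s: 24.6
eef_pos: [0.5599, 0.0762, 0.1317]
eef_rot: [0.0, -0.045, 0.999, -0.0]
wrist_force: [0.1, -0.5, 5.7]
opening: 0.144
```

```bash
python3 -m pendant '[[[0,0.7,0,0,0],[-0.1,0.7,0,0,0],[-0.1,0.6,0,0,0]]]'
```

```text
time_s: 24.98
eef_pos: [0.5597, 0.0782, 0.1317]
eef_rot: [0.0, -0.045, 0.999, -0.0]
wrist_force: [2.1, -0.3, 5.7]
opening: 0.139
```

```bash
python3 -m pendant '[[[0,0.7,0,0,0],[-0.1,0.7,0,0,0],[-0.1,0.6,0,0,0]]]'
```

```text
time_s: 25.35
eef_pos: [0.5595, 0.0802, 0.1317]
eef_rot: [0.0, -0.045, 0.999, -0.0]
wrist_force: [1.6, -0.8, 5.5]
opening: 0.143
```

```bash
python3 -m pendant '[[[0,0.7,0,0,0],[-0.1,0.7,0,0,0],[-0.1,0.6,0,0,0]]]'
```

```text
time_s: 25.72
eef_pos: [0.5593, 0.0822, 0.1317]
eef_rot: [0.0, -0.045, 0.999, -0.0]
wrist_force: [1.3, -1.0, 6.1]
opening: 0.142
```

Nose at about +4. Carrying on, one step at a time.

```bash
python3 -m pendant '[[[0,0.7,0,0,0],[-0.1,0.7,0,0,0],[-0.1,0.6,0,0,0]]]'
```

```text
time_s: 26.1
eef_pos: [0.5594, 0.0835, 0.1318]
eef_rot: [0.001, -0.045, 0.999, -0.001]
wrist_force: [1.7, -4.5, 5.6]
opening: 0.138
```

```bash
python3 -m pendant '[[[0,0.5,0,0,0],[-0.1,0.5,0,0,0],[-0.1,0.5,0,0,0]]]'
```

```text
time_s: 26.48
eef_pos: [0.5597, 0.0838, 0.132]
eef_rot: [0.001, -0.045, 0.999, -0.002]
wrist_force: [3.5, -8.9, 5.6]
opening: 0.139
```

Run:
```python
from h import *
for _ in range(6):
    o=monitor.get_obs(); print(o["wrist_force"].round(1),o["torque"].round(2)); 
    cam("top")
q=o["eef_rot"];print(np.degrees(2*np.arctan2(q[2],q[1]))-90)
```

```text
[ 3.5 -8.9  5.6] [-1.33 -0.57 -0.12]
[ 2.7 -8.7  4.5] [-1.17 -0.47 -0.06]
[ 3.4 -7.5  3.9] [-1.18 -0.49 -0.14]
[ 3.3 -6.5  4.6] [-1.18 -0.51 -0.1 ]
[ 3.9 -7.4  4.6] [-1.19 -0.51 -0.07]
[ 3.  -8.1  4.2] [-1.22 -0.46 -0.05]
95.17735815728838
```

```bash
python3 -m pendant '[[[0.4,0,0,0.15,0],[0.4,0,0,0.15,0],[0,0,0,0,0]]]'
python3 - <<'E'
from h import *
for _ in range(5):
    o=monitor.get_obs(); print(o["wrist_force"].round(1),o["torque"].round(2)); 
    cam("top")
q=o["eef_rot"];print(np.degrees(2*np.arctan2(q[2],q[1]))-90)
i=cv2.resize(cam("top")["img"][190:300,190:310],None,fx=5,fy=5,interpolation=cv2.INTER_CUBIC)
cv2.imwrite("pics/b5.png",i[:,:,::-1])
E
```

```text
time_s: 27.15
eef_pos: [0.5604, 0.084, 0.1319]
eef_rot: [0.001, -0.048, 0.999, -0.002]
wrist_force: [3.8, -6.9, 5.8]
opening: 0.141
[ 3.8 -6.9  5.8] [-1.12 -0.42 -0.14]
[ 3.7 -6.8  5.8] [-1.1  -0.41 -0.11]
[ 3.5 -7.2  5.7] [-1.08 -0.51 -0.18]
[ 4.3 -7.5  5.8] [-1.08 -0.42 -0.14]
[ 3.2 -6.9  4.8] [-1.12 -0.49 -0.07]
95.47172450245341
```

View pics/b5.png

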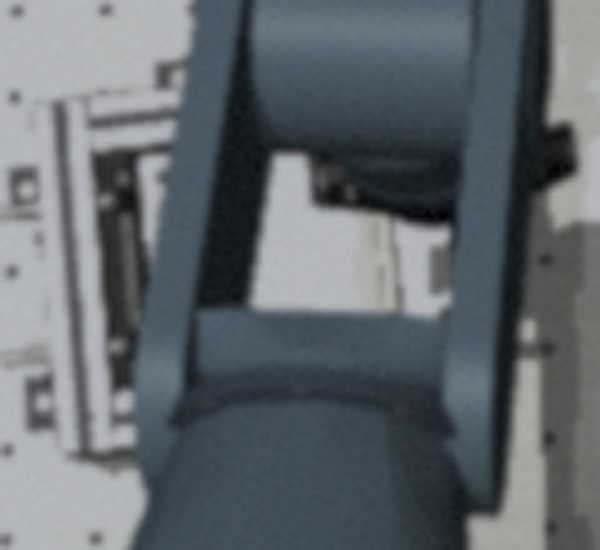

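```bash
python3 -m pendant '[[[-0.4,0,0,-0.15,0],[-0.3,0.2,0,-0.15,0],[0,0,0,0,0],[0,0,0,0,0]]]'
python3 - <<'E'
from h import *
for _ in range(3):
    o=monitor.get_obs(); print(o["wrist_force"].round(1),o["torque"].round(2)); 
    cam("top")
E
```

```text
time_s: 27.95
eef_pos: [0.5598, 0.0839, 0.132]
eef_rot: [0.001, -0.045, 0.999, -0.002]
wrist_force: [3.1, -8.1, 4.9]
opening: 0.142
[ 3.1 -8.1  4.9] [-1.26 -0.53 -0.09]
[ 3.2 -7.4  5. ] [-1.27 -0.51 -0.07]
[ 2.8 -8.7  5.5] [-1.23 -0.52 -0.07]
```

```bash
python3 -m pendant '[[[0,-0.8,0,0,0],[0,-0.7,0,0,0],[0,-0.5,0,0,0],[0,0,0,0,0]]]'
```

```text
time_s: 28.6
eef_pos: [0.5592, 0.0834, 0.1318]
eef_rot: [0.001, -0.045, 0.999, -0.001]
wrist_force: [2.0, -0.9, 5.7]
opening: 0.141
```

```bash
python3 -m pendant '[[[0,0.4,0,0,0],[0,0,0,0,0]]]'; python3 -m pendant '[[[0,0,0,0,20],[0,0,0,0,30],[0,0,0,0,45],[0,0,0,0,60],[0,0,0,0,85],[0,0,0,0,85],[0,0,0,0,85],[0,0,0,0,85]]]'
```

```text
time_s: 28.85
eef_pos: [0.5593, 0.0835, 0.1318]
eef_rot: [0.001, -0.045, 0.999, -0.001]
wrist_force: [1.7, -4.9, 5.6]
opening: 0.14
time_s: 29.85
eef_pos: [0.5586, 0.0845, 0.1313]
eef_rot: [0.0, -0.045, 0.999, 0.0]
wrist_force: [-0.2, 0.3, -0.6]
opening: 0.997
```

```bash
python3 -m pendant '[[[0,0,25,0,85],[0,0,30,0,85],[0,0,30,0,85],[0,0,20,0,85],[0,-40,0,0,85],[0,-50,0,0,85],[0,-50,0,0,85],[0,-50,0,0,85]]]'; python3 -m pendant '[[[0,-50,0,0,85],[0,-50,0,0,85],[0,0,0,0,85]]]'
python3 - <<'E'
from h import *
avg(["nose_left","nose_right","push_bar","dolly"],N=2)
c=cam("top"); i=cv2.resize(c["img"][190:300,180:340],None,fx=5,fy=5,interpolation=cv2.INTER_CUBIC)
cv2.imwrite("pics/b6.png",i[:,:,::-1])
c=cam("scene"); save(c,"s6.png")
E
```

```text
time_s: 30.85
eef_pos: [0.5585, -0.107, 0.2364]
eef_rot: [0.0, -0.045, 0.999, -0.0]
wrist_force: [1.4, 0.1, 0.2]
opening: 0.993
time_s: 31.22
eef_pos: [0.5582, -0.2091, 0.2361]
eef_rot: [-0.0, -0.043, 0.999, -0.0]
wrist_force: [-0.7, -0.1, -0.0]
opening: 0.997
('top', 'nose_left') 2 [492.4 262.1  44.8] [1.3 1.3 0.9]
('top', 'nose_right') 2 [592.7 274.4  47.9] [1.2 1.9 1. ]
('top', 'push_bar') 2 [560.1  82.5 151. ] [2.5 1.4 0.2]
('top', 'dolly') 2 [5.492e+02 1.791e+02 3.000e-01] [1.  0.4 0.4]
('scene', 'nose_left') 2 [491.8 265.2  47.2] [2.  2.1 0.6]
('scene', 'nose_right') 2 [593.9 270.8  42.2] [0.8 1.  0.7]
('scene', 'push_bar') 2 [558.8  79.6 147.7] [1.4 0.6 0.4]
('scene', 'dolly') 2 [ 5.499e+02  1.783e+02 -1.000e-01] [0.3 0.7 2.2]
```

View pics/b6.png

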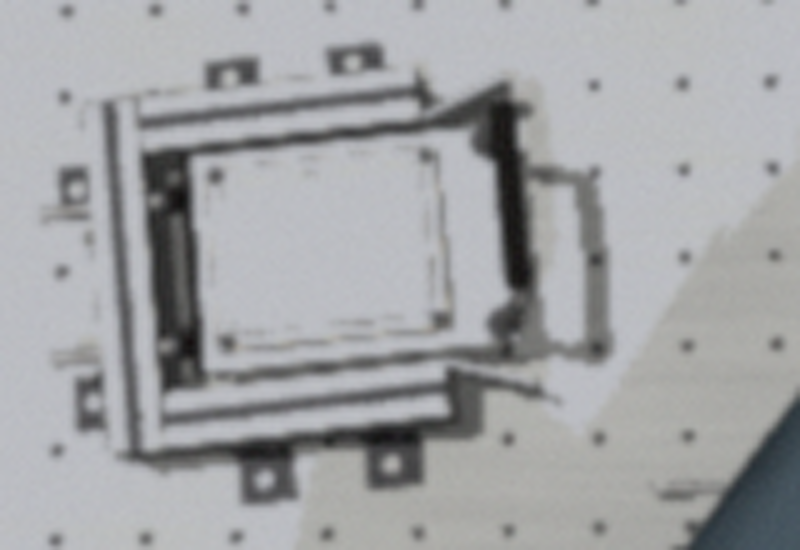

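View pics/s6.png

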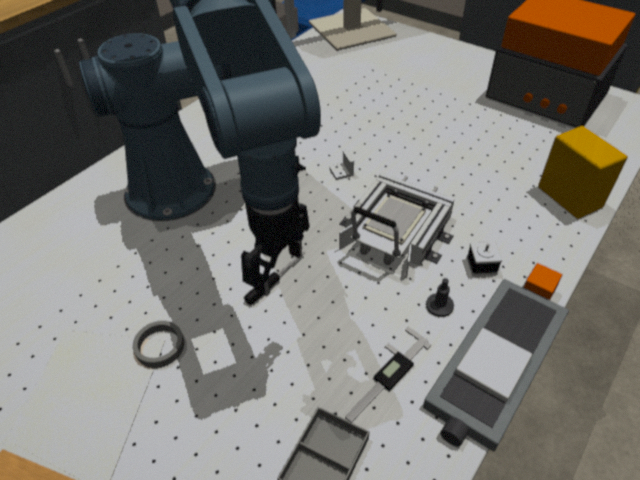

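```bash
python3 -c "
from h import *
print(order.hand_in(), monitor.get_obs()['time_s'])"
```

```text
the job is handed in; nothing more can be done
the job is handed in; nothing more can be done
```

The dolly is parked in the bay, square and against the stops as far as the cameras can tell. I handed the job in at a little over 32 s of the 64 s limit.

- **Castors:** I took the bar from above, made a smooth S-curve onto the bay axis, then rolled 45 mm straight outside the mouth. Both castor wheels were found within about 3 mm of their trailing positions, so trailing is confirmed only to roughly 10°. The straight run should have left them much closer than that.
- **Bay and roll-back bar:** I entered on the axis to about 0.2 mm. No call ended with a notable side force, and the wheels went over the bar with about 4 N read.
- **Stops:** I found the screws by feel and pressed with about 7–8 N, peak reading 8.9 N. I eased off fully, and then a 0.4 mm push raised it again to 4.9 N, more than intended. I let go of the bar at that force.
- **Last check:** After release and retreat, the nose heading was 95.1° against 95.2° for the bay. The nose was within about 1 mm of where it met the stops, with the gripper clear and the other items apparently unmoved.

**What disagreed or stayed uncertain:**
- The bar detections came out 1–4 mm off the tool's own reading, about the detector's noise. A sub-millimetre gap to the screws after release can't be ruled out.
- I inferred that both stops were touching from the small twisting moment (about -0.1 N·m). A small yaw test neither confirmed nor contradicted that.
- The arm pressed down on the bar with about 5 N throughout.

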